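# Index the bench magnifier over the watch

### The job

Bring the bench magnifier over the watch: hook a fingertip through the steel pull ring on the arm's tail, lift the spring pin out of its hole, swing the arm one hole (never running on to the second hole) to whichever side puts the lens over the wrist watch and not the jar, then let the pin drop fully home in that hole and take the finger out of the ring. Do not pinch or force the ring, and leave the watch, jar, pliers and tin where they stand.

Things in the scene. Friction and masses are not known exactly. Their poses are not given: they have to be found in the camera images.
- stand: Magnifier stand, screwed to the bench: grey foot 124 mm across, a column, and a level aluminium index plate (130 x 236 mm, top 85 mm above the bench) on the column's right. Origin: on the bench, on the column's vertical axis, about which the arm swings. Its x axis runs level, roughly to the robot's left, from the column to where the lens starts; its y axis roughly towards the robot.
- mid_hole (a point): Mouth of the middle hole of the index plate (12 mm thick), where the pin starts, 85 mm above the bench. The plate has five 10 mm holes on an arc of 130 mm radius about the column, 0.42 rad apart: at -0.84, -0.42, 0, 0.42 and 0.84 rad of the arm's joint.
- lens_arm (a joint): Swing of the magnifier arm about the column, rad. 0 at the start (middle hole). Positive is anticlockwise from above: the lens end, on the stand's +x side (left), goes to the stand's +y (nearer the robot), and the tail with the pull ring, on the -x side (right), to its -y (farther). It stays where it is left, with slight friction (about 0.1 N m); end stops at +-1.0.
- barrel (a point): Top of the 21 mm barrel that guides the pin, on the arm's tail, 115 mm above the bench, 130 mm from the column. The tail is a flat bar 22 mm wide, its top 102 mm above the bench, ending 150 mm from the column.
- index_pin (a joint): Lift of the spring index pin (8 mm, round nose), m. 0: fully home in a hole; at 0.010 its nose is level with the plate's top, so the arm is free from about 0.011; stop at 0.022. The spring pulls it down with 3.8 N at 0, 7 N at the stop. Let down within about 3 mm of a hole it slips in; let down between holes it rides on the plate and drops in when swung over a hole.
- pull_ring: Round pull ring of 6 mm steel wire fixed on the pin, 50 mm inside, 62 mm outside diameter. Origin: its centre, about 153 mm up with the pin home. x: axis of its opening, towards the column and 40 degrees below level, so a finger from the right, tilted down to the left, goes straight through (50 mm free behind). z: in its plane, from the pin to its highest point, which leans to the column; y level.
- lens (a point): Centre of the round lens (82 mm across its black rim), 145 mm from the column on the other end of the arm, 105 mm above the bench.
- watch_mid (a point): A gold-coloured wrist watch on a round dark wooden stand (loose, 58 mm across, 30 mm high in all). The point is at its middle, 15 mm above the bench. It stands about 145 mm from the column, one hole nearer to the robot or one hole farther than where the lens starts, within 10 mm.
- jar_mid (a point): A small glass jar with a steel lid (loose, 48 mm across, 50 mm high), on the other side, one hole the other way. The point is half-way up.
- pliers_mid (a point): Pliers with red handles lying beyond the stand, on the side away from the robot (loose, 145 mm long, 11 mm high); the point is at their joint. Bystander.
- tin_mid (a point): A round yellow tin of wax (loose, 54 mm across, 27 mm high) on the bench to the right of the stand; the point is half-way up. Bystander.
Mind the look-alikes: they are no part of the job. What is shaped like the part that bears watch_mid but purple is not meant.

How it is judged:
On the way, in this order (a step that is already met when the one before it is completed fails the run):
1. the fingers lift the pull ring until the pin is clear of the middle hole (value of joint index_pin above 0.0105 m and contact force between the fingers and pull_ring above 1 N and value of joint lens_arm between -0.1 and 0.1 rad), for 0.05 s.
2. the pin is home in the next hole, with the lens over the watch (value of joint index_pin below 0.002 m and horizontal distance between lens and watch_mid below 0.025 m), for 0.1 s.
At the end, for the whole second after the job is handed in: The pin is fully home (within 2 mm) in the hole next to the middle one on the watch's side (arm at +-0.42 rad within 0.025), the lens centre stands over the watch within 25 mm, the arm is at rest, and the watch and jar have moved less than 10 mm, the pliers and tin less than 15 mm (all of step 2 and (value of joint lens_arm between 0.395 and 0.445 rad or value of joint lens_arm between -0.445 and -0.395 rad) and velocity of joint lens_arm between -0.02 and 0.02 rad/s and distance of each of watch_mid, jar_mid from where it was at the start of the episode below 0.01 m and distance of each of pliers_mid, tin_mid from where it was at the start of the episode below 0.015 m); the robot touches nothing.
It fails at once if the arm is swung past the next hole, more than two fifths of the way to the second (0.59 rad either way) (value of joint lens_arm above 0.59 rad or value of joint lens_arm below -0.59 rad).
It fails at once if the ring is pinched or forced (more than 30 N between fingers and ring) (contact force between the fingers and pull_ring above 30 N).
It fails at once if the watch, jar, pliers or tin is lifted, carried or knocked away (distance of any of watch_mid, jar_mid from where it was at the start of the episode above 0.02 m or distance of any of pliers_mid, tin_mid from where it was at the start of the episode above 0.025 m).
It also fails if it takes over 48 s, if anything falls off the work surface, if the arm or the gripper's body presses on something with over 40 N, if the wrist force passes 120 N, or if a joint passes its speed limit or range.

### The arm

A 6-joint arm with a two-finger parallel gripper is mounted at the origin on the work surface. World frame = base frame: x ahead of the robot, y to its left, z up, the work surface at z = 0. Lengths are in m, angles in rad, forces in N, time in s.
With the tool pointing down it reaches from about 0.425 to 0.95 m from the base axis. Payload 3.5 kg.
Tool frame: the origin (TCP) lies on the centre line of the jaws, within the pads' length; the fingertips stand 19 mm ahead of it and the grasp point (between the pads) is the TCP; z points along the fingers, y is the line along which they close (so a half turn about z gives the same grasp; the last joint's range is limited). The gripper opens to 85 mm and grips with 20 to 120 N. Pads are 22 mm wide; open, the fingers measure 114 mm over their backs; the gripper's body (76 mm by 85 mm) begins 54 mm behind the grasp point. The pads swing forward as they close: fully open they stand 13 mm farther back than shut.
Start: joints at [-1.423, 0.286, 1.577, -0, 1.279, -0.15], TCP at [0.198, -0.645, 0.25] pointing down, gripper open.
Joint ranges: [-2.77, 2.77], [-0.9, 2.22], [0.21, 2.48], [-1.53, 4.67], [0.24, 2.81], [-2.84, 2.84]. Speed limits (rad/s): [2.79, 2.79, 3.14, 3.14, 3.14, 3.14].

### API

Orientations are given as a unit quaternion [x, y, z, w].
In Python, from plant import status, cams, ctrl gives the robot as it stands.
- The arm moves only by the shell command python3 -m inch 'ROWS' [FORCE]. ROWS is JSON, a list of rows, each a list of 3 entries, a list of its own where there are three numbers: the opening, from -1 (shut) to 1 (fully open), then the shift along the tool's x, y, z in cm, then the turn about the tool's z in rad. In form: [[jaw, [dx, dy, dz], twist], ...]. A call has 1 to 20 rows; each row is the pose to reach, as a shift and turn from the pose commanded when the call began, along the tool's axes at that moment; what a row does not reach only later rows make up. A row lasts 1/10 s, in which the tool goes at most 50 mm and 8.59 degrees, less where a joint would pass 70% of its speed; a pose out of reach is approached as far as the arm can. A call with a gripper value outside its range is refused whole. The fingers move at their own pace and stop on an object; FORCE is the grip in N (left out, the last holds). Time passes only in rows, so rows that repeat a pose let the fingers close. It gives the time, the measured TCP pose, the force and the opening at its end, in the units of the state.
- status.get_state(): the state, without advancing time (a new reading comes with each control period).
- cams.read_camera(name): name is "scene" or "top"; returns the picture (420x560x3 uint8, blue, green, red); there is no depth.
- cams.calibration(name): a dict with "camera_matrix" (3x3 intrinsics, pixels), "k1" (the pictures are not rectified: a ray, as slopes to the right and down, at radius r is drawn at 1 + k1 r^2 times it, then the intrinsics apply), "cam_to_world" (4x4, takes a point from camera to world coordinates). Camera axes: x right, y down, z forward; pixel columns grow to the right and rows downward; lengths in m; the calibration is good to about 2 mm. A picture is of the moment at which its call begins. calibration takes no time and is no camera call.
- ctrl.sign_off(): hands the job in, once; it reports no verdict.
The state is a dict: "time": time; "qpos": joint angles; "dq": joint speeds; "joint_efforts": joint torques, N m; "eef_pos": TCP position; "tcp_rot": TCP orientation; "contact_force": force on the tool from outside, world axes, zero at the start; "wrist_torque": the same for the moment, N m; "opening": opening from 0.0 (shut) to 1.0 (fully open).
Only numpy, scipy, OpenCV 4.12 (cv2) and the standard library are available. Lean on these libraries where they do the work, as an engineer would, in place of code of your own. Each camera call takes 0.05 s, during which the arm holds its last target. There are 200 camera calls.

## Working session

There is one attempt and no reset: what is moved stays moved. The work goes in short steps, Python scripts to look and compute and a shell command to move; the robot and the scene stay as the last step left them, time stands still between calls to the robot, and variables do not carry over. Pictures are saved under pics/ and viewed, on a budget of 10 in all, crops included, one or two more only if the job needs it, and the job is handed in when it is done.

```bash
ls; mkdir -p pics; python3 - <<'E'
from plant import status,cams
import cv2,json
for n in("scene","top"):
    im=cams.read_camera(n); cv2.imwrite(f"pics/{n}0.png",im)
    c=cams.calibration(n); print(n,c)
print(status.get_state())
E
```

```text
pics
scene {'camera_matrix': array([[446.22895479,   0.        , 277.96196522],
       [  0.        , 446.22895479, 204.44237643],
       [  0.        ,   0.        ,   1.        ]]), 'k1': 0.03576905750482322, 'cam_to_world': array([[-0.31440291,  0.6538299 , -0.68822763,  1.17165538],
       [ 0.94928118,  0.21960563, -0.22503025,  0.18565452],
       [ 0.00400716, -0.7240717 , -0.68971307,  0.71018358],
       [ 0.        ,  0.        ,  0.        ,  1.        ]])}
top {'camera_matrix': array([[392.71726075,   0.        , 276.04413119],
       [  0.        , 392.71726075, 210.19227041],
       [  0.        ,   0.        ,   1.        ]]), 'k1': -0.028612237318508194, 'cam_to_world': array([[ 1.84266538e-03, -9.83120758e-01,  1.82948572e-01,
         4.49292729e-01],
       [-9.99979140e-01, -6.78963443e-04,  6.42324713e-03,
         3.29198936e-02],
       [-6.19061219e-03, -1.82956591e-01, -9.83101501e-01,
         9.22066000e-01],
       [ 0.00000000e+00,  0.00000000e+00,  0.00000000e+00,
         1.00000000e+00]])}
{'time': 0.1, 'qpos': array([-1.42297852e+00,  2.87098066e-01,  1.57806178e+00, -3.21725187e-05,
        1.27860586e+00, -1.49998426e-01]), 'dq': array([-0.00021813, -0.00100554, -0.00462094,  0.00057082, -0.00051441,
        0.00046147]), 'joint_efforts': array([ 1.03395763e-03, -4.07294583e+01, -2.93699384e+01, -1.37901789e-04,
        3.41254192e-03,  3.45217806e-06]), 'eef_pos': array([ 0.19800525, -0.64471079,  0.24905458]), 'tcp_rot': array([ 9.88932384e-01,  1.48362930e-01, -1.42147404e-05, -1.08654358e-03]), 'contact_force': array([-0.05355449, -0.63949839,  0.33113023]), 'wrist_torque': array([-0.02956514, -0.01886511,  0.00722525]), 'opening': 1.003403785179673}
```

View pics/scene0.png

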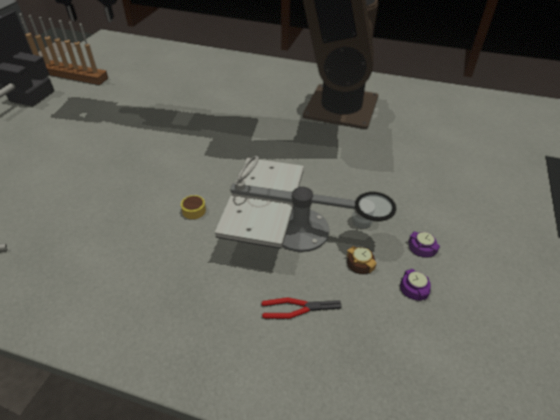

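View pics/top0.png

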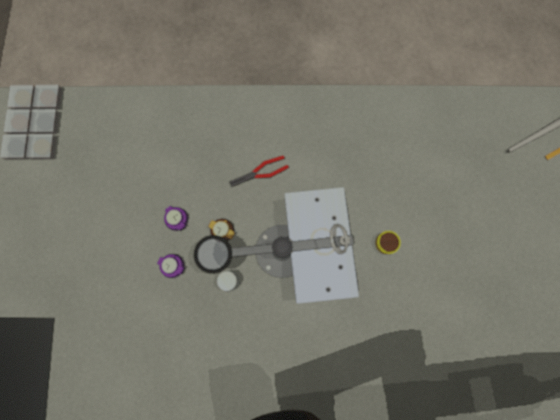

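The top view (robot at the bottom) shows the gold watch at about (221,229), farther from the robot than the lens (213,254), and the jar at (227,281), nearer. The arm must therefore go to -0.42, with the tail coming towards the robot. Next I take enlarged crops to measure from.

```bash
cat > h.py <<'E'
import numpy as np,cv2
from plant import status,cams
from scipy.spatial.transform import Rotation as R
def ray(n,u,v):
    c=cams.calibration(n);K=c["camera_matrix"];T=c["cam_to_world"]
    d=np.array([(u-K[0,2])/K[0,0],(v-K[1,2])/K[1,1]]);s=d.copy()
    for _ in range(20): s=d/(1+c["k1"]*(s@s))
    return T[:3,3],T[:3,:3]@np.r_[s,1]
def at(n,u,v,z):
    o,d=ray(n,u,v); return o+d*(z-o[2])/d[2]
def tri(a,b):
    (o,d),(p,e)=ray("top",*a),ray("scene",*b)
    t=np.linalg.lstsq(np.c_[d,-e],p-o,rcond=None)[0]
    return (o+d*t[0]+p+e*t[1])/2,np.linalg.norm(o+d*t[0]-p-e*t[1])
def proj(n,P):
    c=cams.calibration(n);K=c["camera_matrix"];T=np.linalg.inv(c["cam_to_world"])
    q=T[:3,:3]@np.asarray(P)+T[:3,3];s=q[:2]/q[2];s=s*(1+c["k1"]*(s@s))
    return s*K[0,0]+K[:2,2]
def crop(n,im,x,y,w,h,k,name):
    cv2.imwrite(f"pics/{name}.png",cv2.resize(im[y:y+h,x:x+w],None,fx=k,fy=k,interpolation=cv2.INTER_CUBIC))
E
python3 - <<'E'
from h import *
t=cv2.imread("pics/top0.png");s=cv2.imread("pics/scene0.png")
a=cv2.resize(t[180:310,180:380],None,fx=4,fy=4,interpolation=cv2.INTER_CUBIC)
cv2.imwrite("pics/tc.png",a)
crop("scene",s,210,145,200,140,4,"sc")
E
```

```text
(no output)
```

View pics/tc.png

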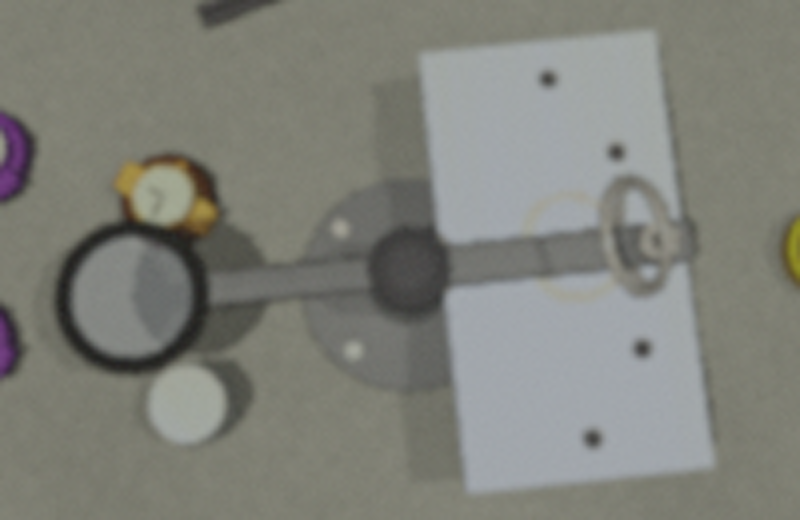

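View pics/sc.png

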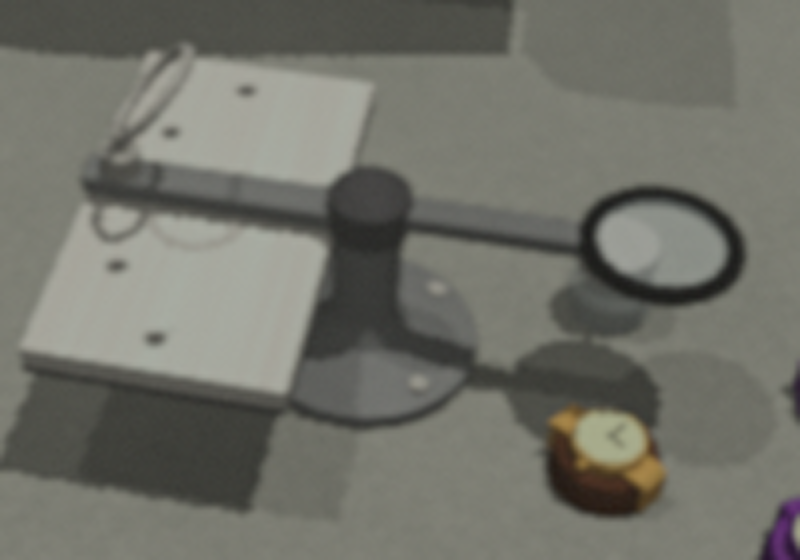

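The crops show the four free holes, at (548,78), (616,152), (642,348) and (593,438) in the top crop. The ring ellipse is centred near (636,236) there and near (153,98) in the scene crop. The lens is at (131,297) and the watch at (165,195), both in the top crop.

```bash
cat > fit.py <<'E'
from h import *
from scipy.optimize import least_squares
T=lambda c:(180+(c[0]+.5)/4-.5,180+(c[1]+.5)/4-.5)
S=lambda c:(210+(c[0]+.5)/4-.5,145+(c[1]+.5)/4-.5)
ang=[.84,.42,-.42,-.84]
tp=[(548,78),(616,152),(642,348),(593,438)]; sp=[(155,338),(117,265),(171,132),(247,90)]
H=[np.array([at("top",*T(c),.085) for c in tp]),np.array([at("scene",*S(c),.085) for c in sp])]
print(H[0].round(4),H[1].round(4),sep="\n")
def pred(p,a,r=.13): # stand x dir yaw p[2]; tail = -x rotated by a
    th=p[2]+np.asarray(a)+np.pi; return np.c_[p[0]+r*np.cos(th),p[1]+r*np.sin(th)]
def fit(h): 
    f=least_squares(lambda p:(pred(p,ang)-h[:,:2]).ravel(),[h[:,0].mean(),h[:,1].mean()+.12,1.5]); return f.x,np.sqrt(2*f.cost/8)
if __name__=="__main__":
    for h in H+[(H[0]+H[1])/2]: print(fit(h))
    p,_=fit((H[0]+H[1])/2)
    print("ring",tri(T((636,236)),S((153,98))))
    print("lens",at("top",*T((131,297)),.105),at("scene",*S((663,243)),.105),"pred",pred(p,[0],-.145))
    w=at("top",*T((163,195)),.03);print("watch",w,at("scene",*S((611,437)),.03),"pred-.42",pred(p,[-.42],-.145))
    print("jar",at("top",*T((187,403)),.05))
    print("ring xy pred barrel",pred(p,[0]),"next",pred(p,[-.42]))
E
python3 fit.py
```

```text
[[ 0.6297 -0.05    0.085 ]
 [ 0.5888 -0.086   0.085 ]
 [ 0.4839 -0.0972  0.085 ]
 [ 0.4372 -0.0703  0.085 ]]
[[ 0.6311 -0.0505  0.085 ]
 [ 0.5904 -0.0865  0.085 ]
 [ 0.4855 -0.0974  0.085 ]
 [ 0.4382 -0.0701  0.085 ]]
(array([0.52412699, 0.02628832, 1.67583416]), np.float64(0.00022702255113884957))
(array([0.52587184, 0.02606947, 1.67230522]), np.float64(0.00017226548180168845))
(array([0.52499955, 0.02617907, 1.6740682 ]), np.float64(0.00016883173289692323))
ring (array([ 0.53590861, -0.08543712,  0.15055936]), np.float64(0.00017864942408904252))
lens [0.50893312 0.17037756 0.105     ] [0.50946306 0.17014445 0.105     ] pred [[0.51005173 0.17040654]]
watch [0.57277903 0.1663948  0.03      ] [0.57437823 0.16665964 0.03      ] pred-.42 [[0.57016112 0.1639667 ]]
jar [0.4551169  0.14714003 0.05      ]
ring xy pred barrel [[ 0.53840104 -0.10312832]] next [[ 0.48450987 -0.09735467]]
```

Stand fit: column at (0.525, 0.026), yaw 1.674 rad, residual 0.2 mm. The ring centre triangulates to (0.536, -0.085, 0.151), against (0.5365, -0.085, 0.153) expected. The lens and watch also agree.

Rows can only turn the tool about its own z, so I first test how the arm behaves near its inner reach limit, where a tilt might arise. I start with a move to the inner edge, fingers shut.

```bash
python3 -m inch '[[-1,[-9.1,-20.6,-5],0],[-1,[-9.1,-20.6,-5],0],[-1,[-9.1,-20.6,-5],0],[-1,[-9.1,-20.6,-5],0],[-1,[-9.1,-20.6,-5],0],[-1,[-9.1,-20.6,-5],0],[-1,[-8.1,-25.5,-5],0],[-1,[-7.2,-30.4,-5],0]]' 20; python3 - <<'E'
from h import *
s=status.get_state();print(s["qpos"].round(3),s["opening"],R.from_quat(s["tcp_rot"]).as_matrix().round(3).tolist())
E
```

```text
time: 0.9
eef_pos: [0.0401, -0.3751, 0.2987]
tcp_rot: [0.989, 0.149, 0.001, -0.002]
contact_force: [0.6, 0.6, 1.8]
opening: -0.002
[-1.735 -0.464  2.187  0.     1.423 -0.463] -0.0017113527810325847 [[0.956, 0.294, 0.001], [0.294, -0.956, 0.004], [0.002, -0.004, -1.0]]
```

```bash
python3 -m inch '[[-1,[1,-4.9,0],0],[-1,[2,-9.8,0],0],[-1,[2,-9.8,0],0]]'; python3 - <<'E'
from h import *
s=status.get_state();print(s["qpos"].round(3),R.from_quat(s["tcp_rot"]).as_matrix().round(3).tolist())
E
```

```text
time: 1.2
eef_pos: [0.031, -0.2729, 0.3014]
tcp_rot: [0.989, 0.148, -0.002, 0.004]
contact_force: [-0.5, -1.2, 0.1]
opening: 0.003
[-1.834 -0.805  2.367 -0.     1.57  -0.56 ] [[0.956, 0.293, -0.003], [0.293, -0.956, -0.009], [-0.005, 0.008, -1.0]]
```

```bash
python3 -m inch '[[-1,[1,-4.9,0],0],[-1,[2,-9.8,0],0],[-1,[2,-9.8,0],0]]'; python3 - <<'E'
from h import *
s=status.get_state();print(s["qpos"].round(3),R.from_quat(s["tcp_rot"]).as_matrix().round(3).tolist())
E
```

```text
time: 1.5
eef_pos: [0.0281, -0.2401, 0.3016]
tcp_rot: [0.989, 0.148, 0.001, -0.016]
contact_force: [-0.3, -0.5, -0.5]
opening: 0.001
[-1.872 -0.893  2.404 -0.013  1.66  -0.599] [[0.956, 0.293, -0.003], [0.293, -0.956, 0.032], [0.006, -0.031, -0.999]]
```

The tool has begun to tilt, by 0.03 rad towards +y, at the reach limit. Next I check whether that tilt is kept and grows.

```bash
python3 -m inch '[[-1,[1,-4.9,0],0],[-1,[2,-9.8,0],0],[-1,[2,-9.8,0],0],[-1,[2,-9.8,0],0],[-1,[2,-9.8,0],0],[-1,[2,-9.8,0],0]]'; python3 - <<'E'
from h import *
s=status.get_state();print(s["qpos"].round(3),R.from_quat(s["tcp_rot"]).as_matrix().round(3).tolist())
E
python3 -m inch '[[-1,[0,0,0],0]]'
```

```text
time: 2.1
eef_pos: [0.0304, -0.2317, 0.3078]
tcp_rot: [0.988, 0.148, 0.001, -0.032]
contact_force: [1.1, -1.0, -1.2]
opening: 0.001
[-1.859 -0.895  2.395 -0.026  1.7   -0.589] [[0.956, 0.293, -0.008], [0.293, -0.954, 0.063], [0.011, -0.062, -0.998]]
time: 2.2
eef_pos: [0.0303, -0.2317, 0.3078]
tcp_rot: [0.988, 0.148, 0.001, -0.032]
contact_force: [0.0, -0.0, -0.5]
opening: -0.0
```

```bash
python3 -m inch '[[-1,[1,-5,0],0]]'|grep tcp_rot;  python3 -m inch '[[-1,[1,-5,0],0]]'|egrep 'tcp_rot|eef'; python3 -m inch '[[-1,[8,-40,0],0]]'|egrep 'tcp_rot|eef';python3 -m inch '[[-1,[8,-40,0],0],[-1,[8,-40,0],0]]'|egrep 'tcp_rot|eef';  python3 - <<'E'
from h import *
s=status.get_state();print(s["qpos"].round(3),R.from_quat(s["tcp_rot"]).as_matrix().round(3).tolist())
E
```

```text
tcp_rot: [0.988, 0.148, 0.001, -0.046]
eef_pos: [0.0326, -0.2178, 0.3191]
tcp_rot: [0.987, 0.148, 0.001, -0.06]
eef_pos: [0.0344, -0.2109, 0.3278]
tcp_rot: [0.986, 0.148, 0.001, -0.073]
eef_pos: [0.0405, -0.2016, 0.3492]
tcp_rot: [0.985, 0.148, 0.0, -0.088]
[-1.804 -0.895  2.328 -0.068  1.872 -0.546] [[0.956, 0.291, -0.025], [0.291, -0.941, 0.173], [0.027, -0.173, -0.985]]
```

```bash
python3 -m inch '[[-1,[1,-5,1],0]]'|grep tcp_rot;  python3 -m inch '[[-1,[1,-5,1.2],0]]'|egrep 'tcp_rot'; python3 -m inch '[[-1,[1,-5,1.3],0]]'|egrep 'tcp_rot'; python3 -m inch '[[-1,[1,-5,1.4],0]]'|egrep 'tcp_rot'; python3 -m inch '[[-1,[1,-5,1.6],0]]'|egrep 'tcp_rot'; python3 -m inch '[[-1,[1,-5,1.8],0]]'|egrep 'tcp_rot'; python3 -m inch '[[-1,[1,-5,1.9],0]]'|egrep 'tcp_rot|eef';  python3 - <<'E'
from h import *
s=status.get_state();print(s["qpos"].round(3),R.from_quat(s["tcp_rot"]).as_matrix().round(3).tolist())
E
```

```text
tcp_rot: [0.984, 0.147, -0.001, -0.1]
tcp_rot: [0.982, 0.147, -0.002, -0.114]
tcp_rot: [0.981, 0.147, -0.004, -0.128]
tcp_rot: [0.979, 0.147, -0.006, -0.141]
tcp_rot: [0.977, 0.147, -0.009, -0.153]
tcp_rot: [0.975, 0.148, -0.013, -0.164]
eef_pos: [0.103, -0.1344, 0.3712]
tcp_rot: [0.973, 0.148, -0.017, -0.175]
[-1.47  -0.895  2.308 -0.059  2.079 -0.22 ] [[0.956, 0.282, -0.086], [0.294, -0.895, 0.336], [0.018, -0.346, -0.938]]
```

Each one-row push past the reach limit adds about 1.6° of tilt, and the tilt is kept; it now stands at 20°. Next to the base it begins to slide sideways, so I'll gain the rest at the outer limit on the left side, where pointing outward is the wanted direction. A small helper will work out the shifts.

```bash
cat > go.py <<'E'
from h import *
import sys
def show(*pts):
    s=status.get_state();M=R.from_quat(s["tcp_rot"]).as_matrix()
    print("t",round(s["time"],2),"p",s["eef_pos"].round(4),"q",s["qpos"].round(3),"F",s["contact_force"].round(1));print("x",M[:,0].round(3),"y",M[:,1].round(3),"z",M[:,2].round(3),"tilt",np.degrees(np.arccos(-M[2,2])).round(1))
    for w in pts: d=np.array(w)-s["eef_pos"];print(w,"->",(M.T@d*100).round(2),"rows",round(np.linalg.norm(d)/.05,1))
show(*eval(sys.argv[1]) if len(sys.argv)>1 else [])
E
python3 go.py '[(.5,-.1,.5),(.4,.5,.5),(-.02,.85,.5)]'
```

```text
t 3.4 p [ 0.103  -0.1344  0.3712] q [-1.47  -0.895  2.308 -0.059  2.079 -0.22 ] F [1.2 0.7 0.4]
x [0.956 0.294 0.018] y [ 0.282 -0.895 -0.346] z [-0.086  0.336 -0.938] tilt 20.3
(0.5, -0.1, 0.5) -> [ 39.18   3.64 -14.33] rows 8.4
(0.4, 0.5, 0.5) -> [ 47.24 -52.87   6.69] rows 14.2
(-0.02, 0.85, 0.5) -> [ 17.38 -96.01  22.05] rows 20.0
```

```bash
python3 -m inch '[[-1,[39,4,-14],-0.15],[-1,[39,4,-14],-0.3],[-1,[39,4,-14],-0.45],[-1,[39,4,-14],-0.6],[-1,[39,4,-14],-0.75],[-1,[39,4,-14],-0.9],[-1,[39,4,-14],-1.05],[-1,[39,4,-14],-1.2],[-1,[39,4,-14],-1.35],[-1,[39,4,-14],-1.5],[-1,[39,4,-14],-1.57],[-1,[39,4,-14],-1.57],[-1,[39,4,-14],-1.57],[-1,[39,4,-14],-1.57]]'; python3 go.py '[(.5,-.1,.5),(.45,.4,.55),(-.02,.75,.55)]'
```

```text
time: 4.8
eef_pos: [0.4982, -0.1026, 0.4962]
tcp_rot: [0.584, 0.792, 0.111, -0.136]
contact_force: [-0.0, 0.3, 0.4]
opening: -0.003
t 4.8 p [ 0.4982 -0.1026  0.4962] q [-0.519 -0.075  1.557  0.265  1.899 -0.764] F [-0.   0.3  0.4]
x [-0.281  0.896  0.344] y [0.956 0.293 0.017] z [-0.085  0.334 -0.939] tilt 20.2
(0.5, -0.1, 0.5) -> [ 0.32  0.25 -0.29] rows 0.1
(0.45, 0.4, 0.55) -> [48.24 10.2  12.14] rows 10.2
(-0.02, 0.75, 0.55) -> [ 92.79 -24.48  27.84] rows 20.0
```

```bash
python3 -m inch '[[-1,[48,10,12],0.1],[-1,[48,10,12],0.2],[-1,[48,10,12],0.2],[-1,[48,10,12],0.2],[-1,[48,10,12],0.2],[-1,[48,10,12],0.2],[-1,[48,10,12],0.2],[-1,[48,10,12],0.2],[-1,[48,10,12],0.2],[-1,[48,10,12],0.2],[-1,[93,-24,28],0.2],[-1,[93,-24,28],0.2],[-1,[93,-24,28],0.2],[-1,[93,-24,28],0.2],[-1,[93,-24,28],0.2],[-1,[93,-24,28],0.2],[-1,[93,-24,28],0.2],[-1,[93,-24,28],0.2],[-1,[93,-24,28],0.2],[-1,[93,-24,28],0.2]]'; python3 go.py '[(-.04,.75,.55),(-.05,1.0,.55),(-.1,1.5,.55)]'
```

```text
time: 6.8
eef_pos: [0.0521, 0.6989, 0.5492]
tcp_rot: [0.66, 0.73, 0.097, -0.146]
contact_force: [1.3, -0.4, 0.2]
opening: -0.002
t 6.8 p [0.0521 0.6989 0.5492] q [1.294 0.116 1.269 0.175 1.45  1.2  ] F [ 1.3 -0.4  0.2]
x [-0.085  0.936  0.341] y [ 0.993  0.109 -0.051] z [-0.085  0.334 -0.939] tilt 20.1
(-0.04, 0.75, 0.55) -> [ 5.6  -8.59  2.41] rows 2.1
(-0.05, 1.0, 0.55) -> [29.09 -6.86 10.84] rows 6.4
(-0.1, 1.5, 0.55) -> [76.33 -6.38 27.95] rows 16.3
```

```bash
python3 -m inch '[[-1,[29,-7,11],0],[-1,[29,-7,11],0],[-1,[29,-7,11],0],[-1,[29,-7,11],0],[-1,[29,-7,11],0],[-1,[29,-7,11],0],[-1,[34,-7,13],0]]';  python3 -m inch '[[-1,[5,0,2],0]]'|grep tcp_rot;  python3 -m inch '[[-1,[5,0,2],0]]'|grep tcp_rot; python3 -m inch '[[-1,[5,0,2],0]]'|grep tcp_rot; python3 go.py
```

```text
time: 7.5
eef_pos: [-0.0475, 0.9692, 0.4977]
tcp_rot: [0.661, 0.73, 0.093, -0.145]
contact_force: [0.0, 1.2, -6.0]
opening: 0.002
tcp_rot: [0.659, 0.727, 0.109, -0.159]
tcp_rot: [0.657, 0.724, 0.121, -0.171]
tcp_rot: [0.655, 0.722, 0.131, -0.181]
t 7.8 p [-0.0587  1.0112  0.4705] q [1.502 0.982 0.212 0.118 1.513 1.424] F [-0.3 -0.5  0.8]
x [-0.076  0.898  0.433] y [ 0.993  0.107 -0.047] z [-0.089  0.426 -0.9  ] tilt 25.8
```

```bash
python3 -m inch '[[-1,[5,0,0],0]]'|grep tcp_rot;  python3 -m inch '[[-1,[5,0,0],0]]'|grep tcp_rot; python3 -m inch '[[-1,[5,0,0],0]]'|grep tcp_rot; python3 -m inch '[[-1,[5,0,0],0]]'|grep tcp_rot;  python3 -m inch '[[-1,[5,0,0],0]]'|grep tcp_rot; python3 -m inch '[[-1,[5,0,0],0]]'|grep tcp_rot; python3 go.py
```

```text
tcp_rot: [0.654, 0.72, 0.138, -0.188]
tcp_rot: [0.651, 0.717, 0.15, -0.2]
tcp_rot: [0.649, 0.713, 0.161, -0.211]
tcp_rot: [0.646, 0.71, 0.171, -0.221]
tcp_rot: [0.644, 0.707, 0.18, -0.23]
tcp_rot: [0.642, 0.704, 0.189, -0.239]
t 8.4 p [-0.0686  1.036   0.5084] q [1.511 0.963 0.21  0.132 1.362 1.432] F [-0.6 -0.2 -0.1]
x [-0.062  0.813  0.579] y [ 0.994  0.105 -0.041] z [-0.095  0.573 -0.814] tilt 35.5
```

```bash
python3 -m inch '[[-1,[5,0,0],0]]'|grep tcp_rot;  python3 -m inch '[[-1,[5,0,0],0]]'|grep tcp_rot; python3 -m inch '[[-1,[5,0,0],0]]'|grep tcp_rot; python3 -m inch '[[-1,[5,0,0],0]]'|grep tcp_rot;  python3 -m inch '[[-1,[5,0,0],0]]'|grep tcp_rot; python3 -m inch '[[-1,[5,0,0],0]]'|grep tcp_rot; python3 -m inch '[[-1,[5,0,0],0]]'|grep tcp_rot; python3 -m inch '[[-1,[5,0,0],0]]'|grep tcp_rot;python3 -m inch '[[-1,[5,0,0],0]]'|grep tcp_rot;python3 -m inch '[[-1,[5,0,0],0]]'|grep tcp_rot; python3 go.py '[(.1,.75,.5),(.45,.4,.5),(.55,-.3,.4)]'
```

```text
tcp_rot: [0.639, 0.7, 0.198, -0.249]
tcp_rot: [0.637, 0.697, 0.206, -0.258]
tcp_rot: [0.634, 0.693, 0.215, -0.267]
tcp_rot: [0.631, 0.69, 0.224, -0.276]
tcp_rot: [0.628, 0.686, 0.232, -0.285]
tcp_rot: [0.625, 0.682, 0.241, -0.293]
tcp_rot: [0.622, 0.678, 0.249, -0.302]
tcp_rot: [0.619, 0.674, 0.257, -0.311]
tcp_rot: [0.615, 0.67, 0.265, -0.319]
tcp_rot: [0.612, 0.666, 0.273, -0.328]
t 9.4 p [-0.073   1.0329  0.6329] q [1.511 0.868 0.211 0.159 1.194 1.437] F [ 0.5  0.1 -0.2]
x [-0.036  0.636  0.771] y [ 0.994  0.101 -0.037] z [-0.102  0.765 -0.636] tilt 50.5
(0.1, 0.75, 0.5) -> [-28.85  14.83 -14.97] rows 7.1
(0.45, 0.4, 0.5) -> [-52.35  46.08 -45.32] rows 16.6
(0.55, -0.3, 0.4) -> [-104.92   49.3   -93.56] rows 29.8
```

The tilt is 50.5° and tool z is (-.102, .765, -.636), almost exactly the ring's axis, with tool y level. Now I go back round to the right side of the ring.

```bash
python3 -m inch '[[-1,[-29,15,-15],0],[-1,[-29,15,-15],0],[-1,[-29,15,-15],0],[-1,[-29,15,-15],0],[-1,[-29,15,-15],0],[-1,[-29,15,-15],0],[-1,[-29,15,-15],0],[-1,[-52,46,-45],0],[-1,[-52,46,-45],0],[-1,[-52,46,-45],0],[-1,[-52,46,-45],0],[-1,[-52,46,-45],0],[-1,[-52,46,-45],0],[-1,[-52,46,-45],0],[-1,[-52,46,-45],0],[-1,[-52,46,-45],0],[-1,[-52,46,-45],0],[-1,[-52,46,-45],0],[-1,[-52,46,-45],0],[-1,[-52,46,-45],0]]'; python3 go.py '[(.55,-.0,.45),(.556,-.275,.42),(.556,-.275,.313)]'
```

```text
time: 11.4
eef_pos: [0.4493, 0.4042, 0.5013]
tcp_rot: [0.613, 0.666, 0.273, -0.327]
contact_force: [-0.3, -0.2, 0.4]
opening: -0.002
t 11.4 p [0.4493 0.4042 0.5013] q [ 0.256 -0.13   1.72   0.878  1.461  0.113] F [-0.3 -0.2  0.4]
x [-0.035  0.637  0.77 ] y [ 0.994  0.099 -0.036] z [-0.1    0.764 -0.637] tilt 50.4
(0.55, -0.0, 0.45) -> [-30.06   6.18 -28.63] rows 8.4
(0.556, -0.275, 0.42) -> [-49.91   4.15 -47.8 ] rows 13.8
(0.556, -0.275, 0.313) -> [-58.15   4.54 -40.98] rows 14.3
```

```bash
python3 -m inch '[[-1,[-30,6,-28.5],0],[-1,[-30,6,-28.5],0],[-1,[-30,6,-28.5],0],[-1,[-30,6,-28.5],0],[-1,[-30,6,-28.5],0],[-1,[-30,6,-28.5],0],[-1,[-30,6,-28.5],0],[-1,[-50,4,-48],0],[-1,[-50,4,-48],0],[-1,[-50,4,-48],0],[-1,[-50,4,-48],0],[-1,[-50,4,-48],0],[-1,[-50,4,-48],0],[-1,[-50,4,-48],0],[-1,[-58,4.5,-41],0],[-1,[-58,4.5,-41],0],[-1,[-58,4.5,-41],0],[-1,[-58,4.5,-41],0]]'; python3 go.py '[(.543,-.146,.204)]'
```

```text
time: 13.2
eef_pos: [0.5566, -0.2718, 0.3135]
tcp_rot: [0.611, 0.666, 0.273, -0.329]
contact_force: [0.5, -0.8, 0.9]
opening: 0.001
t 13.2 p [ 0.5566 -0.2718  0.3135] q [-0.795  0.428  1.433  0.531  1.996 -0.842] F [ 0.5 -0.8  0.9]
x [-0.036  0.635  0.772] y [ 0.994  0.104 -0.039] z [-0.105  0.766 -0.635] tilt 50.6
(0.543, -0.146, 0.204) -> [-0.42  0.38 16.72] rows 3.3
```

```bash
python3 -m inch '[[-1,[-0.4,0.4,4],0],[-1,[-0.4,0.4,8],0],[-1,[-0.4,0.4,12],0],[-1,[-0.4,0.4,15],0],[-1,[-0.4,0.4,16.7],0],[-1,[-0.4,0.4,16.7],0],[-1,[-0.4,0.4,16.7],0]]'; python3 - <<'E'
from h import *
s=status.get_state();M=R.from_quat(s["tcp_rot"]).as_matrix();p=s["eef_pos"]
out=[]
for n,x,y in(("top",290,180),("scene",190,110)):
    im=cams.read_camera(n)[y:y+125,x:x+100]; im=cv2.resize(im,None,fx=4,fy=4,interpolation=cv2.INTER_CUBIC)
    for P,c in((p,(0,0,255)),(p+.019*M[:,2],(0,255,0)),((.5365,-.0853,.152),(255,0,0))):
        q=(proj(n,P)-[x,y]+.5)*4; cv2.circle(im,tuple(int(v) for v in q),3,c,-1)
    out.append(im)
cv2.imwrite("pics/pre.png",np.hstack(out))
E
python3 go.py '[(.5365,-.0853,.152)]'
```

```text
time: 13.9
eef_pos: [0.5447, -0.1491, 0.207]
tcp_rot: [0.612, 0.667, 0.273, -0.325]
contact_force: [0.0, -0.3, -0.8]
opening: -0.006
t 14.0 p [ 0.5447 -0.1498  0.2066] q [-0.675  0.365  1.721  0.571  1.738 -0.868] F [ 0.1 -0.6  0.1]
x [-0.039  0.639  0.768] y [ 0.994  0.101 -0.034] z [-0.099  0.762 -0.64 ] tilt 50.2
(0.5365, -0.0853, 0.152) -> [-0.04  0.02  8.49] rows 1.7
```

View pics/pre.png

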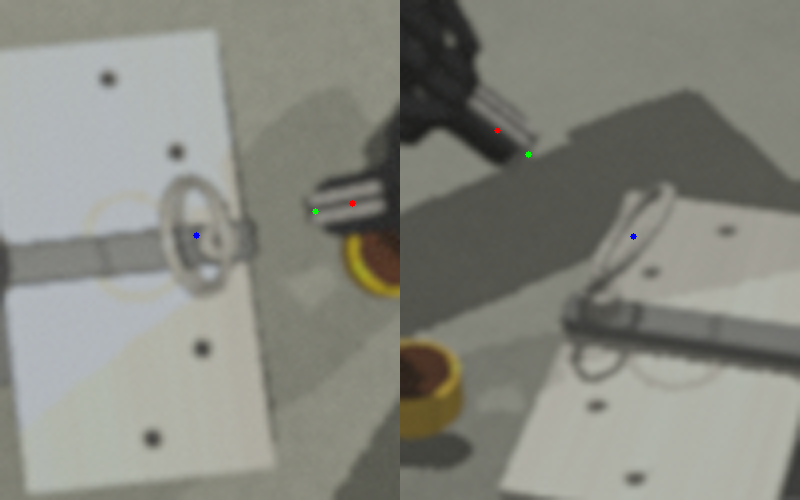

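The fingertip is in line with the ring centre in both views. Now I insert straight along the axis.

```bash
python3 -m inch '[[-1,[0,0,2.5],0],[-1,[0,0,4.5],0],[-1,[0,0,6],0],[-1,[0,0,7],0],[-1,[0,0,8],0],[-1,[0,0,8.7],0],[-1,[0,0,8.7],0],[-1,[0,0,8.7],0]]'; python3 - <<'E'
from h import *
s=status.get_state();M=R.from_quat(s["tcp_rot"]).as_matrix();p=s["eef_pos"]
out=[]
for n,x,y in(("top",290,180),("scene",190,110)):
    im=cams.read_camera(n)[y:y+125,x:x+100]; out.append(cv2.resize(im,None,fx=4,fy=4,interpolation=cv2.INTER_CUBIC))
cv2.imwrite("pics/ins.png",np.hstack(out))
E
python3 go.py '[(.5365,-.0853,.152)]'
```

```text
time: 14.8
eef_pos: [0.5348, -0.0819, 0.1492]
tcp_rot: [0.612, 0.666, 0.273, -0.327]
contact_force: [-0.6, -0.4, 0.2]
opening: 0.004
t 14.9 p [ 0.535  -0.0822  0.1494] q [-0.598  0.367  1.842  0.612  1.603 -0.881] F [ 0.4 -0.2  0.3]
x [-0.037  0.638  0.769] y [ 0.994  0.101 -0.036] z [-0.101  0.764 -0.638] tilt 50.4
(0.5365, -0.0853, 0.152) -> [-0.    0.11 -0.42] rows 0.1
```

View pics/ins.png

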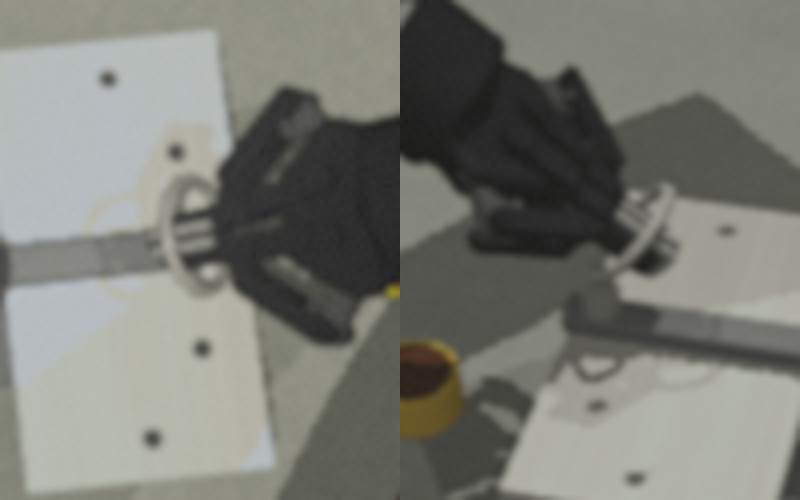

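The finger is through the ring with no contact. I lift straight up in steps, watching the force.

```bash
python3 -m inch '[[-1,[0.3,0,-0.25],0],[-1,[0.6,0,-0.5],0],[-1,[0.8,0,-0.65],0],[-1,[0.8,0,-0.65],0],[-1,[0.8,0,-0.65],0]]'|egrep 'eef|force'; python3 -m inch '[[-1,[0.2,0,-0.15],0],[-1,[0.4,0,-0.3],0],[-1,[0.4,0,-0.3],0],[-1,[0.4,0,-0.3],0]]'|egrep 'eef|force'; python3 -m inch '[[-1,[0.2,0,-0.15],0],[-1,[0.4,0,-0.3],0],[-1,[0.4,0,-0.3],0],[-1,[0.4,0,-0.3],0]]'|egrep 'eef|force'; python3 go.py
```

```text
eef_pos: [0.535, -0.0817, 0.1594]
contact_force: [1.0, 0.2, 0.0]
eef_pos: [0.5351, -0.0814, 0.1643]
contact_force: [0.5, -0.5, -0.4]
eef_pos: [0.5351, -0.0812, 0.1684]
contact_force: [0.2, -2.1, -4.7]
t 16.2 p [ 0.5351 -0.0812  0.1684] q [-0.596  0.339  1.837  0.613  1.629 -0.86 ] F [ 0.2 -2.1 -4.7]
x [-0.036  0.638  0.769] y [ 0.994  0.101 -0.038] z [-0.102  0.763 -0.638] tilt 50.3
```

```bash
python3 -m inch '[[-1,[0.25,0,-0.2],0],[-1,[0.5,0,-0.42],0],[-1,[0.7,0,-0.58],0],[-1,[0.7,0,-0.58],0],[-1,[0.7,0,-0.58],0]]'|egrep 'eef|force'; python3 -m inch '[[-1,[0.15,0,-0.12],0],[-1,[0.3,0,-0.25],0],[-1,[0.3,0,-0.25],0],[-1,[0.3,0,-0.25],0]]'|egrep 'eef|force'; python3 go.py
```

```text
eef_pos: [0.5354, -0.0811, 0.1781]
contact_force: [-1.2, -1.2, -5.4]
eef_pos: [0.5357, -0.0811, 0.1822]
contact_force: [-1.0, -1.1, -7.0]
t 17.1 p [ 0.5357 -0.0811  0.1822] q [-0.595  0.321  1.831  0.615  1.649 -0.846] F [-1.  -1.1 -7. ]
x [-0.036  0.638  0.77 ] y [ 0.994  0.101 -0.037] z [-0.102  0.764 -0.638] tilt 50.4
```

The finger carries about 6 N and the pin is lifted roughly 15 mm. Now I swing the tail towards the robot, first half-way.

```bash
python3 -m inch '[[-1,[0.02,-0.4,0.04],0],[-1,[0.03,-0.8,0.08],0],[-1,[0.05,-1.2,0.12],0],[-1,[0.06,-1.6,0.16],0],[-1,[0.08,-2,0.2],0],[-1,[0.09,-2.34,0.24],0],[-1,[0.09,-2.34,0.24],0],[-1,[0.09,-2.34,0.24],0]]'|egrep 'eef|force'; python3 -m inch '[[-1,[0.06,-0.4,0.09],0],[-1,[0.12,-0.8,0.18],0],[-1,[0.2,-1.2,0.3],0],[-1,[0.3,-1.6,0.45],0],[-1,[0.36,-1.9,0.54],0],[-1,[0.36,-1.9,0.54],0],[-1,[0.36,-1.9,0.54],0]]'|egrep 'eef|force'; python3 go.py;  python3 - <<'E'
from h import *
out=[]
for n,x,y in(("top",180,190),("scene",210,120)):
    im=cams.read_camera(n);cv2.imwrite(f"pics/{n}_sw.png",im); out.append(cv2.resize(im[y:y+100,x:x+200],None,fx=3,fy=3,interpolation=cv2.INTER_CUBIC))
cv2.imwrite("pics/sw.png",np.vstack(out))
E
```

```text
eef_pos: [0.5116, -0.0811, 0.1821]
contact_force: [-0.9, -3.4, -5.3]
eef_pos: [0.4921, -0.0775, 0.1822]
contact_force: [-1.5, -7.4, -6.4]
t 18.6 p [ 0.4921 -0.0775  0.1822] q [-0.633  0.24   1.933  0.589  1.648 -0.883] F [-1.5 -7.4 -6.4]
x [-0.036  0.639  0.768] y [ 0.994  0.102 -0.038] z [-0.103  0.762 -0.639] tilt 50.3
```

View pics/sw.png

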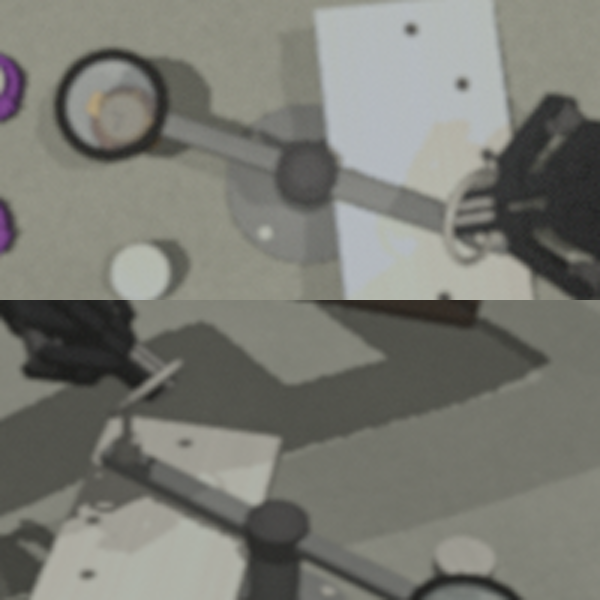

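The arm swings freely; the lens rim is centred at crop (112,104), nearly over the watch. I compute the arm angle from it.

```bash
cat > ang.py <<'E'
from h import *
c=np.array([.5250,.0262])
def ang(P): return np.arctan2(P[1]-c[1],P[0]-c[0])-1.674
im=cams.read_camera("top")
x,y=190,195
g=cv2.resize(cv2.cvtColor(im,cv2.COLOR_BGR2GRAY)[y:y+70,x:x+60],None,fx=4,fy=4,interpolation=cv2.INTER_CUBIC)
_,b=cv2.threshold(g,60,255,cv2.THRESH_BINARY_INV)
k=max(cv2.findContours(b,cv2.RETR_EXTERNAL,cv2.CHAIN_APPROX_NONE)[0],key=cv2.contourArea)
(cx,cy),r=cv2.minEnclosingCircle(k)
P=at("top",x+(cx+.5)/4-.5,y+(cy+.5)/4-.5,.105)
print("lens",P.round(4),"r_px",r/4,"dist",np.linalg.norm(P[:2]-c).round(4),"angle",ang(P).round(4),"to watch",np.linalg.norm(P[:2]-[.5736,.1665]).round(4))
E
python3 ang.py
```

```text
lens [0.5694 0.1618 0.105 ] r_px 18.945539474487305 dist 0.1427 angle -0.4198 to watch 0.0063
```

Angle -0.42, lens 6 mm from the watch centre. I lower the pin straight down until the ring hangs free of the finger.

```bash
python3 -m inch '[[-1,[-0.3,0.01,0.25],0],[-1,[-0.6,0.02,0.5],0],[-1,[-0.9,0.03,0.75],0],[-1,[-1.2,0.05,1],0],[-1,[-1.2,0.05,1],0],[-1,[-1.2,0.05,1],0]]'|egrep 'eef|force'; python3 -m inch '[[-1,[-0.3,0.01,0.25],0],[-1,[-0.6,0.02,0.5],0],[-1,[-0.9,0.03,0.75],0],[-1,[-1,0.04,0.83],0],[-1,[-1,0.04,0.83],0],[-1,[-1,0.04,0.83],0]]'|egrep 'eef|force'; python3 ang.py; python3 go.py
```

```text
eef_pos: [0.4924, -0.0768, 0.1676]
contact_force: [-1.5, -4.6, -3.9]
eef_pos: [0.4925, -0.0763, 0.1538]
contact_force: [-0.3, 0.7, -0.2]
lens [0.5689 0.1624 0.105 ] r_px 18.892200469970703 dist 0.1432 angle -0.4152 to watch 0.0062
t 20.0 p [ 0.4926 -0.0764  0.1538] q [-0.631  0.284  1.942  0.591  1.606 -0.912] F [ 0.5  0.3 -0.2]
x [-0.036  0.637  0.77 ] y [ 0.994  0.102 -0.037] z [-0.102  0.764 -0.637] tilt 50.4
```

```bash
python3 - <<'E'
from h import *
out=[]
for n,x,y in(("top",280,190),("scene",190,110)):
    im=cams.read_camera(n)[y:y+125,x:x+100]; out.append(cv2.resize(im,None,fx=4,fy=4,interpolation=cv2.INTER_CUBIC))
cv2.imwrite("pics/low.png",np.hstack(out))
E
```

```text
(no output)
```

View pics/low.png

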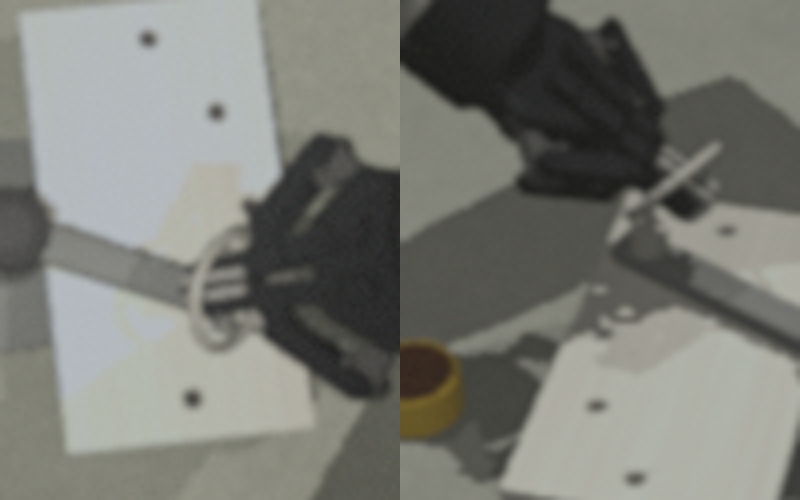

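The ring hangs free with zero force and the finger is inside without touching. I withdraw along the finger axis and then check that the pin is home.

```bash
python3 -m inch '[[-1,[0,0,-0.7],0],[-1,[0,0,-1.4],0],[-1,[0,0,-2.2],0],[-1,[0,0,-3],0],[-1,[0,0,-4],0],[-1,[0,0,-6],0],[-1,[0,0,-9],0],[-1,[0,0,-13],0],[-1,[0,0,-17],0],[-1,[0,0,-17],0]]'; python3 ang.py; python3 - <<'E'
from h import *
u=np.array([.3115,.9503,0]);s,c=np.sin(np.radians(40)),np.cos(np.radians(40))
az=s*u+c*np.array([0,0,1]);ly=np.cross(az,[.3115*c,.9503*c,-s])
C=np.r_[np.array([.5250,.0262])-.112*u[:2],.1525]
out=[]
for n,x,y in(("top",280,190),("scene",190,110)):
    im=cams.read_camera(n);cv2.imwrite(f"pics/{n}_end.png",im)
    im=cv2.resize(im[y:y+125,x:x+100],None,fx=4,fy=4,interpolation=cv2.INTER_CUBIC)
    for dz,col in((0,(0,255,0)),(.01,(0,0,255))):
        for a in np.linspace(0,2*np.pi,24,endpoint=False):
            q=(proj(n,C+[0,0,dz]+.028*(np.cos(a)*az+np.sin(a)*ly))-[x,y]+.5)*4
            cv2.circle(im,tuple(int(v) for v in q),1,col,-1)
    out.append(im)
cv2.imwrite("pics/end.png",np.hstack(out))
E
```

```text
time: 21.1
eef_pos: [0.5114, -0.211, 0.2665]
tcp_rot: [0.614, 0.667, 0.273, -0.322]
contact_force: [0.3, -0.2, -0.1]
opening: 0.004
lens [0.5687 0.1621 0.105 ] r_px 19.119686126708984 dist 0.1428 angle -0.4143 to watch 0.0065
```

View pics/end.png

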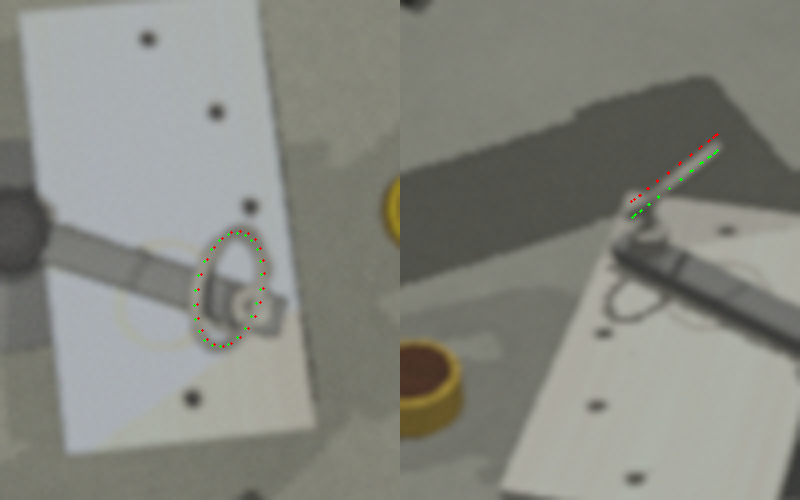

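The ring seems to lie between the home overlay (green) and the 10 mm overlay (red) in the scene view. To remove calibration bias I put the same overlay on the start picture, where the pin was certainly home.

```bash
python3 - <<'E'
from h import *
out=[]
s,c=np.sin(np.radians(40)),np.cos(np.radians(40))
for f,th,x,y in(("scene0",0,225,140),("scene_end",-.42,235,135)):
    a0=1.674+th;u=np.array([np.cos(a0),np.sin(a0),0])
    az=s*u+c*np.array([0,0,1]);C=np.r_[np.array([.5250,.0262])-.112*u[:2],.1525]
    im=cv2.resize(cv2.imread(f"pics/{f}.png")[y:y+60,x:x+50],None,fx=8,fy=8,interpolation=cv2.INTER_CUBIC)
    for dz,col in((0,(0,255,0)),(.01,(0,0,255))):
        for k in(-.028,0.,.028):
            q=(proj("scene",C+[0,0,dz]+k*az)-[x,y]+.5)*8; cv2.circle(im,tuple(int(v) for v in q),2,col,-1)
    out.append(im)
cv2.imwrite("pics/cmp.png",np.hstack(out))
E
```

```text
(no output)
```

View pics/cmp.png

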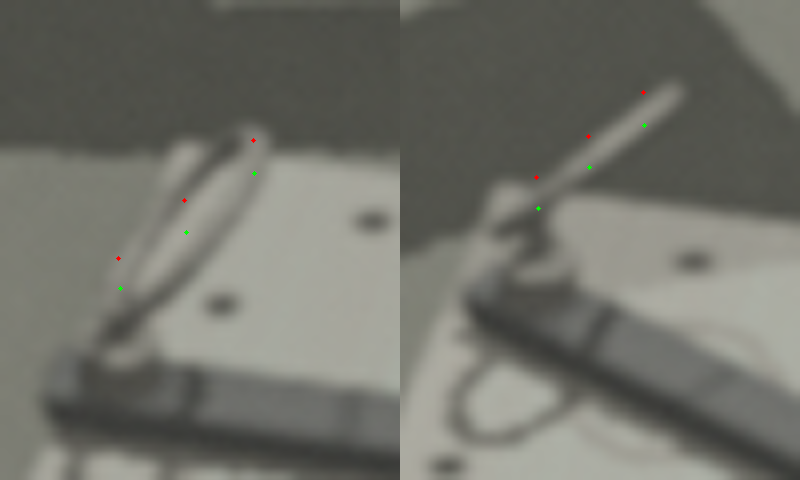

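The view is nearly edge-on, so I measure numerically. First I scan the pin lift that best matches the ring's wire in the picture, for both the start and end pictures. Then I run the lens angle code on the start picture to get its bias.

```bash
cat > lift.py <<'E'
from h import *
from scipy.ndimage import map_coordinates as mc
s,c=np.sin(np.radians(40)),np.cos(np.radians(40))
z1=np.array([0,0,1.])
def prof(n,f,th,col,lifts):
    im=cv2.cvtColor(cv2.imread(f),cv2.COLOR_BGR2GRAY).astype(float)
    a0=col[2]+th;u=np.array([np.cos(a0),np.sin(a0),0]);az=s*u+c*z1;ly=np.cross(z1,u)
    C=np.r_[np.array(col[:2])-.112*u[:2],.1525];r=[]
    for L in lifts:
        q=np.array([proj(n,C+L*z1+.028*(np.cos(a)*az+np.sin(a)*ly)) for a in np.linspace(-1.6,1.6,60)])
        r.append(mc(im,[q[:,1],q[:,0]],order=1).mean())
    return np.array(r)
L=np.arange(-.010,.0165,.001)
print((L*1e3).astype(int))
for th in(-.40,-.41,-.42,-.43): print(th,prof("scene","pics/scene_end.png",th,(.5259,.0261,1.6723),L).round(0).astype(int))
E
python3 lift.py
sed 's#cams.read_camera("top")#cv2.imread("pics/top0.png")#; s/x,y=190,195/x,y=183,222/' ang.py | python3 -
```

```text
[-10  -9  -8  -7  -6  -5  -4  -3  -2  -1   0   0   1   2   3   4   5   6
   7   8   9  10  11  12  13  14  15]
-0.4 [ 95  94  93  92  91  92  94  97 102 108 113 118 123 124 125 122 117 111
 105  98  93  89  86  84  83  82  82]
lens [0.512  0.1676 0.105 ] r_px 20.96316146850586 dist 0.142 angle -0.0119 to watch 0.0616Traceback (most recent call last):
  File "lift.py", line 15, in <module>
    for th in(-.40,-.41,-.42,-.43): print(th,prof("scene","pics/scene_end.png",th,(.5259,.0261,1.6723),L).round(0).astype(int))
                                             ~~~~^^^^^^^^^^^^^^^^^^^^^^^^^^^^^^^^^^^^^^^^^^^^^^^^^^^^^^^^
  File "lift.py", line 10, in prof
    q=np.array([proj(n,C+L*z1+.028*(np.cos(a)*az+np.sin(a)*ly)) for a in np.linspace(-1.6,1.6,60)])
                ~~~~^^^^^^^^^^^^^^^^^^^^^^^^^^^^^^^^^^^^^^^^^^^
  File "h.py", line 16, in proj
    c=cams.calibration(n);K=c["camera_matrix"];T=np.linalg.inv(c["cam_to_world"])
ValueError: time passes only in moves, steps and waits
```

The lift peaks near 2.5 mm (10 mm would mean riding on the plate), which is within the calibration tolerance. I run the same fit on the start picture to see the bias, with the calibration cached.

```bash
python3 - <<'E'
import h,numpy as np,cv2
from scipy.ndimage import map_coordinates as mc
cal={n:h.cams.calibration(n) for n in("scene","top")}
h.cams=type("C",(),{"calibration":staticmethod(lambda n:cal[n])})
s,c=np.sin(np.radians(40)),np.cos(np.radians(40));z1=np.array([0,0,1.])
def best(f,th0):
    im=cv2.cvtColor(cv2.imread(f),cv2.COLOR_BGR2GRAY).astype(float)
    im=abs(im-cv2.GaussianBlur(im,(0,0),4)); res=[]
    for th in np.arange(th0-.02,th0+.021,.01):
      for dr in np.arange(-.003,.0031,.001):
        for L in np.arange(-.008,.0141,.0005):
            a0=1.6723+th;u=np.array([np.cos(a0),np.sin(a0),0]);az=s*u+c*z1;ly=np.cross(z1,u)
            C=np.r_[np.array([.5259,.0261])-(.112+dr)*u[:2],.1525+L]
            q=np.array([h.proj("scene",C+.028*(np.cos(a)*az+np.sin(a)*ly)) for a in np.linspace(-2.2,2.2,50)])
            res.append((mc(im,[q[:,1],q[:,0]],order=1).mean(),th,dr,L))
    res=np.array(res)
    print(f,"best",res[res[:,0].argmax()].round(4))
    for dr in(-.002,-.001,0,.001,.002):
        r=res[(abs(res[:,2]-dr)<1e-6)];print("  dr",dr,r[r[:,0].argmax()].round(4))
best("pics/scene0.png",0);best("pics/scene_end.png",-.42)
E
```

```text
pics/scene0.png best [ 2.02806e+01  1.00000e-02 -1.00000e-03  2.50000e-03]
  dr -0.002 [ 1.92513e+01  2.00000e-02 -2.00000e-03  4.50000e-03]
  dr -0.001 [ 2.02806e+01  1.00000e-02 -1.00000e-03  2.50000e-03]
  dr 0 [2.02645e+01 1.00000e-02 0.00000e+00 1.50000e-03]
  dr 0.001 [1.99804e+01 1.00000e-02 1.00000e-03 0.00000e+00]
  dr 0.002 [ 1.95131e+01 -1.00000e-02  2.00000e-03 -2.00000e-03]
pics/scene_end.png best [ 2.89324e+01 -4.00000e-01  3.00000e-03 -1.00000e-03]
  dr -0.002 [ 2.81242e+01 -4.00000e-01 -2.00000e-03  5.00000e-03]
  dr -0.001 [ 2.83095e+01 -4.00000e-01 -1.00000e-03  4.00000e-03]
  dr 0 [ 2.85834e+01 -4.00000e-01  0.00000e+00  2.50000e-03]
  dr 0.001 [ 2.85047e+01 -4.00000e-01  1.00000e-03  1.50000e-03]
  dr 0.002 [ 2.84402e+01 -4.20000e-01  2.00000e-03  5.00000e-04]
```

With the same fit the start picture (pin certainly home) reads 1.5 mm and the end picture 2.5 mm, so the pin is home within about 1 mm. That agrees with the 3.9 N force just before release. A last check that nothing else moved, then I hand in.

```bash
python3 - <<'E'
import cv2,numpy as np
from plant import cams,ctrl,status
for n,B in(("top",{"pliers":(225,150,70,40),"jar":(214,268,28,27)}),("scene",{"tin":(175,192,36,30),"pliers":(255,290,90,34),"watch":(343,243,37,32)})):
    a=cv2.cvtColor(cv2.imread(f"pics/{n}0.png"),cv2.COLOR_BGR2GRAY).astype(np.float32);b=cv2.cvtColor(cams.read_camera(n),cv2.COLOR_BGR2GRAY).astype(np.float32)
    for k,(x,y,w,h) in B.items():
        s,r=cv2.phaseCorrelate(a[y:y+h,x:x+w],b[y:y+h,x:x+w],cv2.createHanningWindow((w,h),cv2.CV_32F));print(n,k,np.round(s,2),round(r,2))
s=status.get_state();print(s["time"],s["contact_force"])
print(ctrl.sign_off())
E
```

```text
top pliers [-0.17 -0.1 ] 0.9
top jar [-0.14  0.33] 0.9
scene tin [-0.05  0.26] 0.79
scene pliers [0.02 0.  ] 0.9
scene watch [-0.22  0.09] 0.52
21.35 [ 0.52148463  0.29747687 -1.00203769]
the job is handed in; nothing more can be done
None
```

The magnifier arm is one hole over, at about -0.42 rad, with the lens over the gold watch and the finger out of the ring. I handed the job in at 21.4 s, and no verdict was reported.

**How it was done:**
- **Tilt:** The moves can only turn the tool about its own axis. I got the tilt by pushing against the reach limits, in 1 to 6-row calls (mostly single rows), until the shut fingers pointed along the ring's axis (50° from straight down).
- **Lift:** I put the fingertip through the ring and lifted about 15 mm, with about 10 N at most in the readings.
- **Swing and release:** I swung the tail towards the robot to the next hole, lowered the ring until the force was zero, and drew the finger out.

**Last checks:**
- **Lens:** It is about 6 mm from the watch's centre.
- **Arm angle:** The lens picture gives -0.414 rad. The other readings disagree slightly: counted from the start picture, the swing comes out between -0.40 and -0.42. The -0.40 end depends on a poor contour in the start picture.
- **Pin:** The same ring fit reads 1.5 mm at the start (pin home) and 2.5 mm now. I take that as home within about 1 mm, not riding on the plate, which would read 10 mm. The 3.9 N just before release also fits home. I did not nudge the arm to test it.
- **Watch, jar, pliers and tin:** All shifted under 0.4 pixel (below 1 mm). The match on the watch was the weakest (0.52).
- **Robot:** It stands clear of everything.

I viewed 10 pictures.

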